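Draw out the sample carousel, turn the mint-lidded jar to the front and hold it there

TASK

Pull the tray with the sample carousel fully out from under the little wooden shelf, then turn the turntable until the jar with the mint-green lid stands at the front, in line with the red pointer on the tray. Finish gripping the round black knob in the middle of the turntable, holding the turntable still there with the tray still out; do not let go. Leave the brown tin, the candle and the tape roll where they are.

Things in the scene. Friction and masses are not known exactly. Their poses are not given: they have to be found in the camera images.
- rack: Fixed wooden shelf bridge, 235 mm wide, with two runners for the tray. Origin: on the table top, below the turntable's axis when the tray is fully out. Its -x is the front, the way the tray is pulled; y is across. The board covers x = 120 to 235 mm, underside 195 mm and top 210 mm above the table, small things on it to 245 mm. With the tray fully in, the axis is at x = 120 mm.
- tray (a joint): How far the aluminium tray is pulled out (m): 0 fully in, 0.120 fully out (a firm stop). Slides with about 2 N of friction plus 8 N per m/s, and stays where it is left.
- pull_bar (a point): Middle of the top bar of the tray's arched pull handle: a 10 mm round steel bar along the rack's y, about 66 mm of straight length, 95 mm above the table, on two legs; 137 mm in front of the turntable's axis. Open below and on both sides: about 40 mm free behind it to the nearest jar. Moves with the tray; axes as the rack's.
- turntable (a joint): Angle of the turntable (rad; a wooden disc 190 mm across, top 32 mm above the table), growing counter-clockwise seen from above; 0 (or any whole turn, 6.283) puts the mint-lidded jar at the front pointer. No stops, turns either way, about 0.04 N m of friction, stays where it is left.
- knob: Round black knob, 36 mm across, from 138 to 170 mm above the table, fixed to the turntable on a 12 mm post on its axis and turning with it. Origin: on the axis at table height.
- knob_grip (a point): Centre of the black knob, 156 mm above the table, on the turntable's axis; the point to grip. Its axes turn with the turntable.
- jar_lid (a point): Middle of the top of the jar with the mint-green lid (black jar, 67 mm across, top 104 mm above the table). It and four brown bottles with black tops (tallest ends 133 mm above the table) are fixed on the turntable in a ring, centres 60 mm from its axis, 72 degrees apart.
- front_mark (a point): Where jar_lid must come: 60 mm in front of the turntable's axis, in line with the red triangular pointer painted on the tray between the handle and the turntable, 104 mm above the table. Moves with the tray.
- brown_tin: Loose brown closed tin, 70 mm across, 48 mm high, a bystander; origin at the centre of its underside.
- candle: Loose candle in a straight glass, 68 mm across, 78 mm high, a bystander; origin at the centre of its underside.
- tape: Loose roll of tape lying flat, 98 mm across, 25 mm high, a bystander; origin at the centre of its underside.

How it is judged:
On the way:
1. the tray is fully out (value of joint tray above 0.112 m), for 0.2 s.
At the end, for the whole second after the job is handed in: The tray is out to within 8 mm of its stop, the mint-lidded jar stands within 9 mm of the front mark (about 8.5 degrees of turn), the turntable is still (under 0.05 rad/s), and the fingers are gripping the black knob: more than 3 N on it and the TCP within 30 mm of its centre (value of joint tray above 0.112 m and horizontal distance between jar_lid and front_mark below 0.009 m and velocity of joint turntable between -0.05 and 0.05 rad/s and contact force between the fingers and knob above 3 N and distance between the grasp point and knob_grip below 0.03 m); the arm keeps its last pose, push and grip.
It fails at once if the brown tin, the candle or the tape roll is moved by more than 30 mm (distance of any of brown_tin, candle, tape from where it was at the start of the episode above 0.03 m).
It also fails if it takes over 58 s, if anything falls off the work surface, if the arm or the gripper's body presses on something with over 40 N, if the wrist force passes 120 N, or if a joint passes its speed limit or range.

ROBOT

A 7-joint arm with a two-finger parallel gripper is mounted at the origin on a cart in front of the work surface, level with it; the furniture and walls round the work are solid. World frame = base frame: x ahead of the robot, y to its left, z up, the work surface at z = 0. Lengths are in m, angles in rad, forces in N, time in s.
With the tool pointing down it reaches from about 0.425 to 0.8 m from the base axis. Payload 8.3 kg.
Tool frame: the origin (TCP) lies between the finger pads, 19 mm behind the fingertips; this is the grasp point; z points along the fingers, y is the line along which they close (so a half turn about z gives the same grasp; the last joint's range is limited). The gripper opens to 85 mm and grips with 20 to 120 N. Pads are 22 mm wide; open, the fingers measure 114 mm over their backs; the gripper's body (76 mm by 85 mm) begins 54 mm behind the grasp point. The pads swing forward as they close: fully open they stand 13 mm farther back than shut.
Start: joints at [1.066, 0.383, 0.016, 1.37, -0.006, 1.388, -0.046], TCP at [0.267, -0.565, 0.25] pointing down, gripper open.
Joint ranges: [-2.95, 2.95], [-0.25, 2.06], [-1.52, 1.56], [0.18, 2.33], [-1.44, 4.58], [0.02, 2.06], [-3.01, 3.01]. Speed limits (rad/s): [2.39, 2.39, 3.01, 3.01, 3.14, 3.14, 3.14].

INTERFACE

Orientations are given as [roll, pitch, yaw] about the fixed x, y, z axes, in that order (R = Rz(yaw) Ry(pitch) Rx(roll)).
In Python, from workcell import manip gives the robot as it stands.
- The arm moves only by the tool play_rows, never from a script. Its argument "motion" is a list of rows, each an object with "dp": the shift along the tool's x, y, z each as a share of 800 mm, from -1 to 1, a list of three; "rotation": the turn, a rotation vector about the tool's x, y, z each as a share of 180 degrees, from -1 to 1, a list of three; "gripper": the opening, from 0 (shut) to 1 (fully open). In form: [{"dp": [x, y, z], "rotation": [ax, ay, az], "gripper": gripper}, ...]. A call has 1 to 5 rows; each row shifts and turns the commanded pose from where the row before left it, along the tool's axes as they then stand; what a row does not reach is not made up. A row lasts 1/12 s, in which the tool goes at most 41.7 mm and 7.16 degrees, less where a joint would pass 70% of its speed; a pose out of reach is approached as far as the arm can. A call with a number of a shift or a turn outside -1 to 1 is refused whole. A call with a gripper value outside its range is refused whole. The fingers move at their own pace and stop on an object; "squeeze" is the grip in N (left out, the last holds). Time passes only in rows, so rows that do not move let the fingers close. It gives the time, the measured TCP pose, the force, the opening and the grip force at its end, in the units of the state.
- manip.observe(): the state, without advancing time (a new reading comes with each control period).
- manip.get_image(name): name is "scene" or "top"; returns the picture (384x512x3 uint8, red, green, blue); there is no depth.
- manip.calibration(name): a dict with "fx", "fy", "cx", "cy" (pixels), "dist" ([k1, k2, p1, p2, k3] as OpenCV has them; the pictures are not rectified), "R" (3x3) and "t" (3): a world point X has camera coordinates R X + t. Camera axes: x right, y down, z forward; pixel columns grow to the right and rows downward; lengths in m; the calibration is good to about 2 mm. A picture is of the moment at which its call begins. calibration takes no time and is no camera call.
- manip.job_done(): hands the job in; it is judged then, once.
The state is a dict: "time_s": time; "joint_pos": joint angles; "qvel": joint speeds; "tau": joint torques, N m; "position": TCP position; "eef_rot": TCP orientation; "force": force on the tool from outside, world axes, zero at the start; "moment": the same for the moment, N m; "finger_gap": opening from 0.0 (shut) to 1.0 (fully open); "grasp_force": force on a finger pad.
Only numpy, scipy, OpenCV 4.12 (cv2) and the standard library are available. Lean on these libraries where they do the work, as an engineer would, in place of code of your own. Each camera call takes 0.05 s, during which the arm holds its last target. There are 200 camera calls.

## Working session

There is one attempt and no reset: what is moved stays moved. The work goes in short steps, Python scripts to look and compute and a tool call to move; the robot and the scene stay as the last step left them, time stands still between calls to the robot, and variables do not carry over. Pictures are saved under pics/ and viewed, at most 10 in all, crops included, and the job is handed in when it is done.

Besides the shell and the picture viewer there is one more tool, called after ">>>" by a JSON object that holds its "api" and its "payload", one argument or row to a line. play_rows: Moves the arm, as the interface text tells. Shift numbers are shares of 800 mm and turn numbers shares of 180 degrees, none past 1 either way. Its arguments: {"type":"object","properties":{"motion":{"type":"array","items":{"type":"object","properties":{"dp":{"type":"array","items":{"type":"number","minimum":-1,"maximum":1}},"rotation":{"type":"array","items":{"type":"number","minimum":-1,"maximum":1}},"gripper":{"type":"number"}}}},"squeeze":{"type":"number"}},"required":["motion"]}

```bash
mkdir -p pics
cat > h.py <<'E'
import numpy as np, cv2
from workcell import manip
def pix(name,X):
    c=manip.calibration(name);K=np.array([[c['fx'],0,c['cx']],[0,c['fy'],c['cy']],[0,0,1.]])
    R=np.array(c['R']);t=np.array(c['t'],float)
    return cv2.projectPoints(np.array(X,float).reshape(-1,1,3),cv2.Rodrigues(R)[0],t,K,np.array(c['dist'],float))[0].reshape(-1,2)
def ray(name,uv,z):
    c=manip.calibration(name);K=np.array([[c['fx'],0,c['cx']],[0,c['fy'],c['cy']],[0,0,1.]])
    R=np.array(c['R']);t=np.array(c['t'],float)
    n=cv2.undistortPoints(np.array(uv,float).reshape(-1,1,2),K,np.array(c['dist'],float)).reshape(-1,2)
    d=np.c_[n,np.ones(len(n))]@R; o=-R.T@t
    return o+d*((z-o[2])/d[:,2])[:,None]
def snap(name,f):
    im=manip.get_image(name); cv2.imwrite('pics/'+f,im[:,:,::-1]); return im
E
python3 - <<'E'
from h import *
snap('scene','s0.png');snap('top','t0.png')
s=manip.observe();print(s['time_s'],s['position'],s['eef_rot'],s['force'])
for n in('scene','top'):
    c=manip.calibration(n);print(n,-np.array(c['R']).T@np.array(c['t']))
E
```

```text
0.1 [ 0.26711867 -0.56457709  0.24907937] [-3.13982029e+00  1.08793546e-05  4.41940968e-01] [-0.00668685 -0.85553564 -1.0748543 ]
scene [-0.42923595  0.6564311   0.9252259 ]
top [0.34231779 0.03525445 1.29505006]
```

View pics/s0.png

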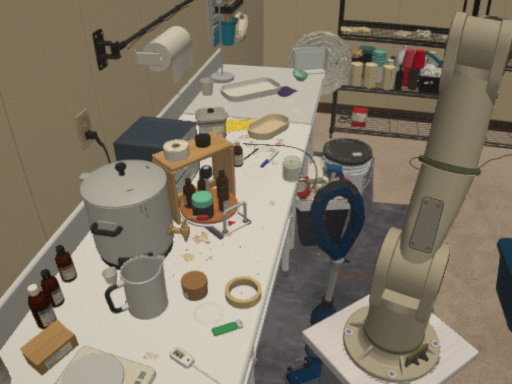

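View pics/t0.png

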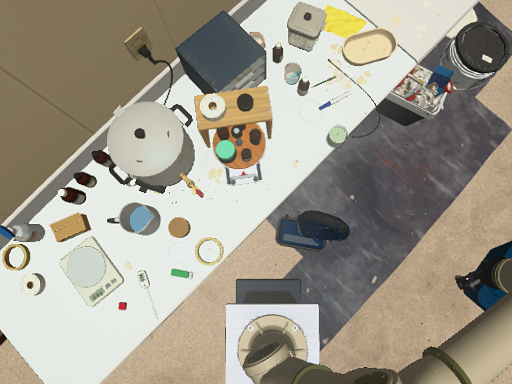

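The scene view shows the rack at about (195,180), with the mint lid at (203,200) and the handle at (236,215). In the top view the lid is at (226,151), the handle at (243,178), the tin at (179,227), the tape at (208,250) and the candle at (338,133). I'll zoom in on both.

Run:
```python
import cv2
a=cv2.imread('pics/t0.png')[80:200,180:290];b=cv2.imread('pics/s0.png')[125:245,145:255]
cv2.imwrite('pics/z0.png',cv2.hconcat([cv2.resize(x,(396,432),interpolation=cv2.INTER_CUBIC) for x in(a,b)]))
from h import *
for n,uv,z in [('top',(226,151),.104),('scene',(203,198),.104),('top',(243,180),.095),('top',(179,227),.048),('top',(208,250),.025),('top',(338,133),.078)]: print(n,uv,ray(n,uv,z).round(3))
```

```text
top (226, 151) [[0.661 0.152 0.104]]
scene (203, 198) [[0.655 0.158 0.104]]
top (243, 180) [[0.564 0.096 0.095]]
top (179, 227) [[0.412 0.316 0.048]]
top (208, 250) [[0.334 0.219 0.025]]
top (338, 133) [[ 0.73  -0.23   0.078]]
```

View pics/z0.png

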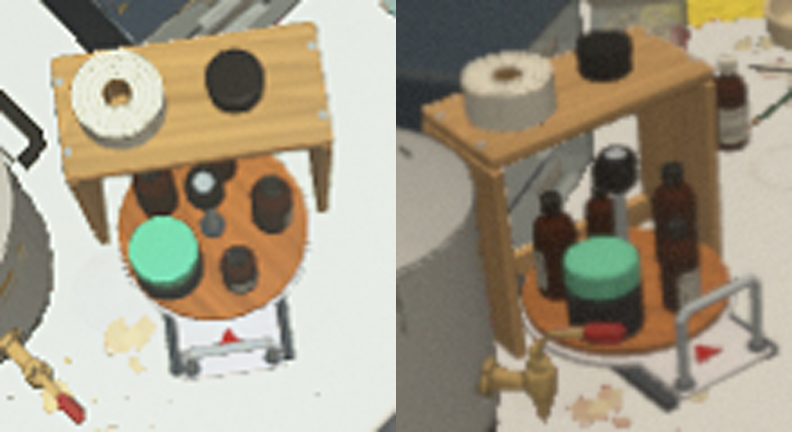

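Zoom coordinates, top half: knob at (205,187), board corners near (52,57), (318,22), (333,148) and (68,182), and handle bar from (187,354) to (275,346). Scene half: knob at (217,170), bar from (289,305) to (359,283). Next I'll work out the rack frame from these.

Run:
```python
from h import *
T=lambda p:np.array(p)/3.6+[180,80]-.4
S=lambda p:np.array(p)/3.6+[145,125]-.4
C=ray('top',T([(52,57),(318,22),(333,148),(68,182)]),.21);print(C.round(3))
d1=C[0]-C[1];d2=C[3]-C[2];print('w',np.linalg.norm(d1),np.linalg.norm(d2),np.linalg.norm(C[0]-C[3]),np.linalg.norm(C[1]-C[2]))
y=(d1+d2)[:2];y/=np.linalg.norm(y);x=np.array([y[1],-y[0]]);yaw=np.arctan2(x[1],x[0]);print('yaw',np.degrees(yaw))
O=C[:,:2].mean(0)-x*.1775;print('rack O',O)
k=ray('top',T([(205,187)]),.165)[0];ks=ray('scene',S([(217,170)]),.156)[0];print('knob',k,ks)
b=ray('top',T([(187,354),(275,346)]),.098);bs=ray('scene',S([(289,305),(359,283)]),.098);print(b,bs)
loc=lambda p:((p[:2]-O)@np.c_[x,y]).round(3)
l=ray('top',[(226,151)],.104)[0]
im=cv2.cvtColor(cv2.imread('pics/t0.png'),cv2.COLOR_BGR2HSV)
m=cv2.inRange(im,(70,90,100),(90,255,255));m[:, :210]=0;m[:,250:]=0;m[:130]=0;m[170:]=0
c=cv2.connectedComponentsWithStats(m);i=1+c[2][1:,4].argmax();print(c[2][i],c[3][i]);l=ray('top',[c[3][i]],.1)[0]
for n,p in dict(k=k,ks=ks,lid=l,b0=b[0],b1=b[1],bs0=bs[0],bs1=bs[1],bm=b.mean(0),bsm=bs.mean(0)).items():print(n,loc(p))
```

```text
[[0.815 0.245 0.21 ]
 [0.845 0.012 0.21 ]
 [0.729 0.001 0.21 ]
 [0.7   0.228 0.21 ]]
w 0.23467737918989973 0.22911155632839283 0.1157399926680917 0.11659598884121654
yaw 7.207617616767829
rack O [0.5959136  0.09923366]
knob [0.70912375 0.11335434 0.165     ] [0.71024822 0.11819117 0.156     ]
[[0.57079917 0.13363824 0.098     ]
 [0.57779469 0.05251833 0.098     ]] [[0.57489996 0.12717263 0.098     ]
 [0.56957306 0.06265642 0.098     ]]
[216 140  19  19 277] [224.87364621 149.27075812]
k [ 0.114 -0.   ]
ks [0.116 0.004]
lid [0.079 0.048]
b0 [-0.021  0.037]
b1 [-0.024 -0.044]
bs0 [-0.017  0.03 ]
bs1 [-0.031 -0.033]
bm [-0.022 -0.003]
bsm [-0.024 -0.001]
```

>>> {"api": "play_rows", "payload": {
  "motion": [
    {"dp": [0.039,-0.0323,0],"rotation": [0,0,0],"gripper": 0.4},
    {"dp": [0.039,-0.0323,0],"rotation": [0,0,0],"gripper": 0.4},
    {"dp": [0.039,-0.0323,0],"rotation": [0,0,0],"gripper": 0.4},
    {"dp": [0.039,-0.0323,0],"rotation": [0,0,0],"gripper": 0.4},
    {"dp": [0.039,-0.0323,0],"rotation": [0,0,0],"gripper": 0.4}
  ],
  "squeeze": 40
}}

```text
time_s: 0.52
position: [0.3533, -0.3795, 0.2496]
eef_rot: [-3.141, 0.0, 0.442]
force: [0.4, -0.1, 0.4]
finger_gap: 0.406
grasp_force: 0.0
```

>>> {"api": "play_rows", "payload": {
  "motion": [
    {"dp": [0.039,-0.0323,0],"rotation": [0,0,0],"gripper": 0.4},
    {"dp": [0.039,-0.0323,0],"rotation": [0,0,0],"gripper": 0.4},
    {"dp": [0.039,-0.0323,0],"rotation": [0,0,0],"gripper": 0.4},
    {"dp": [0.039,-0.0323,0],"rotation": [0,0,0],"gripper": 0.4},
    {"dp": [0.039,-0.0323,0],"rotation": [0,0,0],"gripper": 0.4}
  ]
}}

```text
time_s: 0.93
position: [0.439, -0.196, 0.2499]
eef_rot: [-3.142, 0.0, 0.442]
force: [1.3, -0.3, -0.3]
finger_gap: 0.402
grasp_force: 0.0
```

>>> {"api": "play_rows", "payload": {
  "motion": [
    {"dp": [0.039,-0.0323,0],"rotation": [0,0,0],"gripper": 0.4},
    {"dp": [0.039,-0.0323,0],"rotation": [0,0,0],"gripper": 0.4},
    {"dp": [0.039,-0.0323,0],"rotation": [0,0,0],"gripper": 0.4},
    {"dp": [0.039,-0.0323,0],"rotation": [0,0,0],"gripper": 0.4},
    {"dp": [0,0,0],"rotation": [0,0,0],"gripper": 0.4}
  ]
}}

```text
time_s: 1.35
position: [0.5093, -0.0416, 0.25]
eef_rot: [-3.138, -0.003, 0.453]
force: [-0.8, 0.8, 0.0]
finger_gap: 0.401
grasp_force: 0.0
```

>>> {"api": "play_rows", "payload": {
  "motion": [
    {"dp": [0,0,0],"rotation": [0,0,-0.039],"gripper": 0.4},
    {"dp": [0,0,0],"rotation": [0,0,-0.039],"gripper": 0.4},
    {"dp": [0,0,0],"rotation": [0,0,-0.039],"gripper": 0.4},
    {"dp": [0,0,0],"rotation": [0,0,-0.039],"gripper": 0.4},
    {"dp": [0,0,0],"rotation": [0,0,-0.039],"gripper": 0.4}
  ]
}}

```text
time_s: 1.77
position: [0.5071, -0.0512, 0.2496]
eef_rot: [-3.141, 0.0, 1.061]
force: [0.3, 0.6, 0.9]
finger_gap: 0.406
grasp_force: 0.0
```

>>> {"api": "play_rows", "payload": {
  "motion": [
    {"dp": [0,0,0],"rotation": [0,0,-0.039],"gripper": 0.4},
    {"dp": [0,0,0],"rotation": [0,0,-0.039],"gripper": 0.4},
    {"dp": [0,0,0],"rotation": [0,0,-0.039],"gripper": 0.4},
    {"dp": [0,0,0],"rotation": [0,0,-0.039],"gripper": 0.4},
    {"dp": [0,0,0],"rotation": [0,0,-0.039],"gripper": 0.4}
  ]
}}

```text
time_s: 2.18
position: [0.5071, -0.0512, 0.2496]
eef_rot: [-3.141, -0.0, 1.673]
force: [0.7, 0.2, 0.1]
finger_gap: 0.403
grasp_force: 0.0
```

>>> {"api": "play_rows", "payload": {
  "motion": [
    {"dp": [0.0346,0.0204,0],"rotation": [0,0,0],"gripper": 0.4},
    {"dp": [0.0346,0.0204,0],"rotation": [0,0,0],"gripper": 0.4},
    {"dp": [0.0346,0.0204,0],"rotation": [0,0,0],"gripper": 0.4},
    {"dp": [0.0346,0.0204,0],"rotation": [0,0,0],"gripper": 0.4},
    {"dp": [0.0346,0.0204,0],"rotation": [0,0,-0.008],"gripper": 0.4}
  ]
}}

```text
time_s: 2.6
position: [0.5756, 0.0955, 0.2497]
eef_rot: [-3.141, 0.0, 1.691]
force: [1.4, -0.1, 0.4]
finger_gap: 0.4
grasp_force: 0.0
```

>>> {"api": "play_rows", "payload": {
  "motion": [
    {"dp": [0,0,0.03],"rotation": [0,0,0],"gripper": 0.4},
    {"dp": [0,0,0.03],"rotation": [0,0,0],"gripper": 0.4},
    {"dp": [0,0,0.03],"rotation": [0,0,0],"gripper": 0.4},
    {"dp": [0,0,0.02],"rotation": [0,0,0],"gripper": 0.4},
    {"dp": [0,0,0],"rotation": [0,0,0],"gripper": 0.4}
  ]
}}

```text
time_s: 3.02
position: [0.5729, 0.0936, 0.1576]
eef_rot: [-3.134, 0.0, 1.692]
force: [-1.3, -0.6, -0.2]
finger_gap: 0.396
grasp_force: 0.0
```

Run:
```python
from h import *
a=snap('top','t1.png')[120:220,200:300,::-1];b=snap('scene','s1.png')[125:245,165:285,::-1]
cv2.imwrite('pics/z1.png',cv2.hconcat([cv2.resize(x,(396,396),interpolation=cv2.INTER_CUBIC) for x in(a,b)]))
print(manip.observe()['position'])
```

```text
[0.57502251 0.09429196 0.16182505]
```

View pics/z1.png

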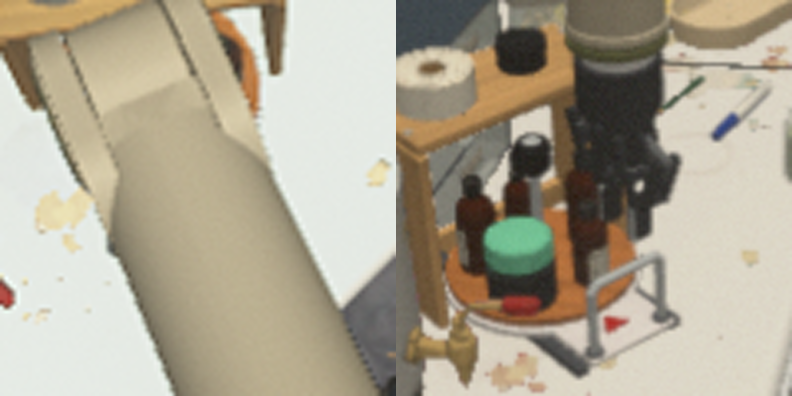

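In the zoomed view the fingers hang above the bar, which agrees with the ray-cast bar middle near (0.573, 0.095). Descending and gripping.

>>> {"api": "play_rows", "payload": {
  "motion": [
    {"dp": [0,0,0.021],"rotation": [0,0,0],"gripper": 0.4},
    {"dp": [0,0,0.021],"rotation": [0,0,0],"gripper": 0.4},
    {"dp": [0,0,0.021],"rotation": [0,0,0],"gripper": 0.4},
    {"dp": [0,0,0.021],"rotation": [0,0,0],"gripper": 0.4},
    {"dp": [0,0,0],"rotation": [0,0,0],"gripper": 0.4}
  ]
}}

```text
time_s: 3.53
position: [0.5745, 0.0939, 0.0933]
eef_rot: [-3.139, 0.0, 1.692]
force: [-1.5, -1.0, -0.6]
finger_gap: 0.398
grasp_force: 0.0
```

>>> {"api": "play_rows", "payload": {
  "motion": [
    {"dp": [0,0,0],"rotation": [0,0,0],"gripper": 0},
    {"dp": [0,0,0],"rotation": [0,0,0],"gripper": 0},
    {"dp": [0,0,0],"rotation": [0,0,0],"gripper": 0},
    {"dp": [0,0,0],"rotation": [0,0,0],"gripper": 0},
    {"dp": [0,0,0],"rotation": [0,0,0],"gripper": 0}
  ]
}}

```text
time_s: 3.95
position: [0.5765, 0.0948, 0.0969]
eef_rot: [3.138, 0.0, 1.692]
force: [-0.7, -0.4, 6.9]
finger_gap: 0.098
grasp_force: 39.4
```

>>> {"api": "play_rows", "payload": {
  "motion": [
    {"dp": [0,-0.008,0],"rotation": [0,0,0],"gripper": 0},
    {"dp": [0,-0.015,0],"rotation": [0,0,0],"gripper": 0},
    {"dp": [0,-0.015,0],"rotation": [0,0,0],"gripper": 0},
    {"dp": [0,-0.015,0],"rotation": [0,0,0],"gripper": 0},
    {"dp": [0,-0.015,0],"rotation": [0,0,0],"gripper": 0}
  ]
}}

```text
time_s: 4.37
position: [0.5229, 0.0872, 0.0968]
eef_rot: [3.136, 0.001, 1.691]
force: [3.2, -2.7, 7.3]
finger_gap: 0.101
grasp_force: 40.4
```

>>> {"api": "play_rows", "payload": {
  "motion": [
    {"dp": [0,-0.015,0],"rotation": [0,0,0],"gripper": 0},
    {"dp": [0,-0.015,0],"rotation": [0,0,0],"gripper": 0},
    {"dp": [0,-0.015,0],"rotation": [0,0,0],"gripper": 0},
    {"dp": [0,-0.015,0],"rotation": [0,0,0],"gripper": 0},
    {"dp": [0,-0.01,0],"rotation": [0,0,0],"gripper": 0}
  ]
}}

```text
time_s: 4.78
position: [0.467, 0.0794, 0.0968]
eef_rot: [3.137, 0.003, 1.691]
force: [3.6, -6.8, 7.3]
finger_gap: 0.097
grasp_force: 40.5
```

>>> {"api": "play_rows", "payload": {
  "motion": [
    {"dp": [0,-0.004,0],"rotation": [0,0,0],"gripper": 0},
    {"dp": [0,-0.003,0],"rotation": [0,0,0],"gripper": 0},
    {"dp": [0,-0.003,0],"rotation": [0,0,0],"gripper": 0},
    {"dp": [0,0,0],"rotation": [0,0,0],"gripper": 0}
  ]
}}

```text
time_s: 5.12
position: [0.4634, 0.0789, 0.097]
eef_rot: [3.129, 0.001, 1.69]
force: [22.5, -5.1, -12.5]
finger_gap: 0.099
grasp_force: 39.3
```

>>> {"api": "play_rows", "payload": {
  "motion": [
    {"dp": [0,0.002,0],"rotation": [0,0,0],"gripper": 0.4},
    {"dp": [0,0,0],"rotation": [0,0,0],"gripper": 0.4},
    {"dp": [0,0,0],"rotation": [0,0,0],"gripper": 0.4},
    {"dp": [0,0,0],"rotation": [0,0,0],"gripper": 0.4}
  ]
}}

```text
time_s: 5.45
position: [0.4589, 0.0804, 0.0949]
eef_rot: [-3.141, 0.0, 1.693]
force: [0.4, 0.8, -0.1]
finger_gap: 0.404
grasp_force: 0.0
```

>>> {"api": "play_rows", "payload": {
  "motion": [
    {"dp": [0,0,-0.03],"rotation": [0,0,0],"gripper": 0.4},
    {"dp": [0,0,-0.04],"rotation": [0,0,0],"gripper": 0.4},
    {"dp": [0,0,-0.04],"rotation": [0,0,0],"gripper": 0.4},
    {"dp": [0,0,-0.04],"rotation": [0,0,0],"gripper": 0.4},
    {"dp": [0,0,-0.04],"rotation": [0,0,0],"gripper": 0.7}
  ]
}}

```text
time_s: 5.87
position: [0.4586, 0.0806, 0.2483]
eef_rot: [-3.141, -0.0, 1.693]
force: [0.7, 0.0, 0.1]
finger_gap: 0.522
grasp_force: 0.0
```

Run:
```python
from h import *
a=snap('top','t2.png')[100:220,190:310,::-1];b=snap('scene','s2.png')[125:245,165:285,::-1]
cv2.imwrite('pics/z2.png',cv2.hconcat([cv2.resize(x,(396,396),interpolation=cv2.INTER_CUBIC) for x in(a,b)]))
s=manip.observe();print(s['position'],s['eef_rot'],s['finger_gap'])
print(pix('scene',[(.598,.097,.156),(.596,.099,.156)]))
```

```text
[0.46140414 0.0813017  0.25195162] [3.13336077e+00 6.95122230e-04 1.69277932e+00] 0.6955153377381419
[[228.9276685  186.30636743]
 [228.68219968 186.82460035]]
```

View pics/z2.png

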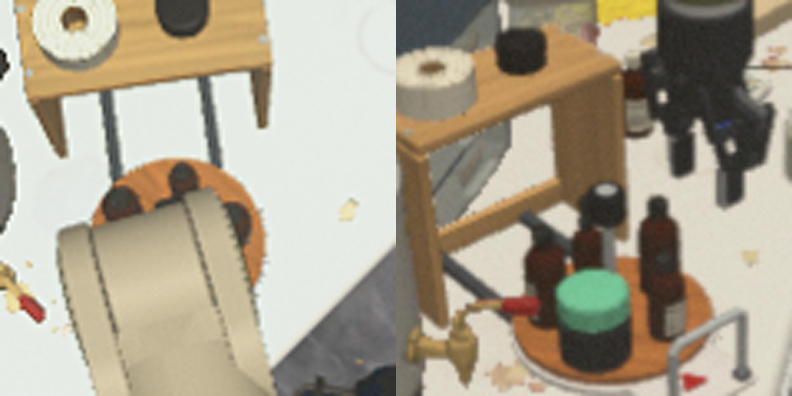

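The tray is out on its rails, and the knob shows at scene pixel (228,187), as predicted. The axis is therefore near (0.596, 0.099).

>>> {"api": "play_rows", "payload": {
  "motion": [
    {"dp": [0,0.034,0],"rotation": [0,0,0],"gripper": 0.75},
    {"dp": [0,0.034,0],"rotation": [0,0,0],"gripper": 0.75},
    {"dp": [0,0.034,0],"rotation": [0,0,0],"gripper": 0.75},
    {"dp": [0,0.034,0],"rotation": [0,0,0],"gripper": 0.75},
    {"dp": [0,0.035,0],"rotation": [0,0,0],"gripper": 0.75}
  ]
}}

```text
time_s: 6.38
position: [0.5959, 0.097, 0.2458]
eef_rot: [-3.14, 0.0, 1.692]
force: [0.3, 0.3, 0.1]
finger_gap: 0.747
grasp_force: 0.0
```

>>> {"api": "play_rows", "payload": {
  "motion": [
    {"dp": [0,0,0.03],"rotation": [0,0,0],"gripper": 0.75},
    {"dp": [0,0,0.03],"rotation": [0,0,0],"gripper": 0.75},
    {"dp": [0,0,0.03],"rotation": [0,0,0],"gripper": 0.75},
    {"dp": [0,0,0.012],"rotation": [0,0,0],"gripper": 0.75},
    {"dp": [0,0,0.01],"rotation": [0,0,0],"gripper": 0.75}
  ]
}}

```text
time_s: 6.8
position: [0.594, 0.0968, 0.1552]
eef_rot: [-3.138, -0.0, 1.693]
force: [-0.0, 0.3, 0.3]
finger_gap: 0.754
grasp_force: 0.0
```

Run:
```python
from h import *
im=snap('scene','s3.png')
b=im[135:235,185:285,::-1]
cv2.imwrite('pics/z3.png',cv2.resize(b,(500,500),interpolation=cv2.INTER_CUBIC))
s=manip.observe();print(s['position'],s['eef_rot'],s['finger_gap'],s['force'])
print((pix('scene',[(.596,.099,.156),s['position']])-[185,135])*5)
A=np.array([.597,.098])
for f in('s2','s3'):
    h=cv2.cvtColor(cv2.imread(f'pics/{f}.png'),cv2.COLOR_BGR2HSV);m=cv2.inRange(h,(70,70,100),(90,255,255));m[:,:200]=0;m[:,250:]=0;m[:190]=0;m[240:]=0
    x,y,w,hh=cv2.boundingRect(m);M=cv2.moments(m,True);print(x,y,w,hh,M['m10']/M['m00'],M['m01']/M['m00'],M['m00'])
    p=ray('scene',[(M['m10']/M['m00'],M['m01']/M['m00'])],.096)[0][:2];d=p-A
    print(p,np.linalg.norm(d),np.degrees(np.arctan2(d[1],d[0]))-187.2)
```

```text
[0.5940062  0.09667558 0.15472937] [-3.13818284e+00 -3.91421138e-05  1.69256668e+00] 0.7472473568695905 [-0.49095037  0.22972091 -0.82489476]
[[218.41099839 259.12300173]
 [223.60226816 261.26432414]]
214 207 21 19 224.2257053291536 215.6206896551724 319.0
[0.55130792 0.14298407] 0.06411967144653281 -51.75263801898561
214 207 21 19 224.29595015576325 215.66666666666666 321.0
[0.55100029 0.14292344] 0.06429687873766027 -51.5218123492443
```

View pics/z3.png

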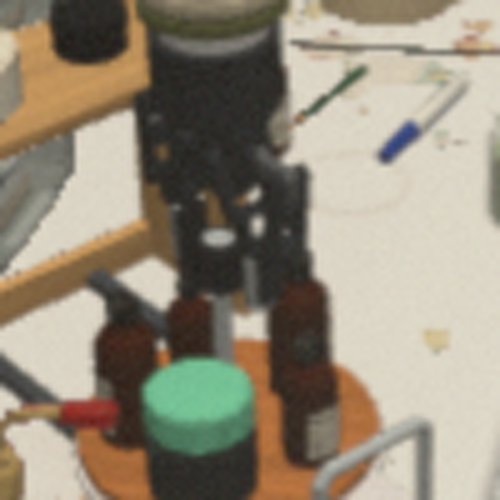

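The view shows the knob (zoom ~(218,240)) between the open fingers, and the lid at (198,400). The turn needed is about +52°. I'll rise 4 mm, shift 2 mm, then close.

>>> {"api": "play_rows", "payload": {
  "motion": [
    {"dp": [0.002,0.002,-0.005],"rotation": [0,0,0],"gripper": 0.75},
    {"dp": [0,0,0],"rotation": [0,0,0],"gripper": 0.3},
    {"dp": [0,0,0],"rotation": [0,0,0],"gripper": 0.3},
    {"dp": [0,0,0],"rotation": [0,0,0],"gripper": 0.3},
    {"dp": [0,0,0],"rotation": [0,0,0],"gripper": 0.2}
  ],
  "squeeze": 40
}}

```text
time_s: 7.27
position: [0.5989, 0.0994, 0.1638]
eef_rot: [3.135, -0.001, 1.692]
force: [6.6, 2.0, 3.3]
finger_gap: 0.401
grasp_force: 41.7
```

>>> {"api": "play_rows", "payload": {
  "motion": [
    {"dp": [0,0,0],"rotation": [0,0,0],"gripper": 0.1},
    {"dp": [0,0,0],"rotation": [0,0,0],"gripper": 0.1},
    {"dp": [0,0,0],"rotation": [0,0,0],"gripper": 0.1},
    {"dp": [0,0,0],"rotation": [0,0,0],"gripper": 0.1}
  ]
}}

```text
time_s: 7.6
position: [0.599, 0.0993, 0.1638]
eef_rot: [3.135, -0.001, 1.692]
force: [5.7, 2.6, 2.2]
finger_gap: 0.403
grasp_force: 41.7
```

>>> {"api": "play_rows", "payload": {
  "motion": [
    {"dp": [0,0,0],"rotation": [0,0,-0.015],"gripper": 0.1},
    {"dp": [0,0,0],"rotation": [0,0,-0.025],"gripper": 0.1},
    {"dp": [0,0,0],"rotation": [0,0,-0.025],"gripper": 0.1},
    {"dp": [0,0,0],"rotation": [0,0,-0.025],"gripper": 0.1},
    {"dp": [0,0,0],"rotation": [0,0,-0.025],"gripper": 0.1}
  ]
}}

```text
time_s: 8.02
position: [0.5984, 0.0992, 0.1638]
eef_rot: [3.136, 0.002, 2.057]
force: [1.6, 0.5, 5.3]
finger_gap: 0.401
grasp_force: 41.9
```

>>> {"api": "play_rows", "payload": {
  "motion": [
    {"dp": [0,0,0],"rotation": [0,0,-0.025],"gripper": 0.1},
    {"dp": [0,0,0],"rotation": [0,0,-0.025],"gripper": 0.1},
    {"dp": [0,0,0],"rotation": [0,0,-0.025],"gripper": 0.1},
    {"dp": [0,0,0],"rotation": [0,0,-0.025],"gripper": 0.1},
    {"dp": [0,0,0],"rotation": [0,0,-0.025],"gripper": 0.1}
  ]
}}

```text
time_s: 8.43
position: [0.598, 0.0988, 0.1638]
eef_rot: [3.139, 0.003, 2.449]
force: [-1.4, -0.4, 7.6]
finger_gap: 0.404
grasp_force: 42.1
```

>>> {"api": "play_rows", "payload": {
  "motion": [
    {"dp": [0,0,0],"rotation": [0,0,-0.025],"gripper": 0.1},
    {"dp": [0,0,0],"rotation": [0,0,-0.015],"gripper": 0.1},
    {"dp": [0,0,0],"rotation": [0,0,-0.01],"gripper": 0.1},
    {"dp": [0,0,0],"rotation": [0,0,0],"gripper": 0.1},
    {"dp": [0,0,0],"rotation": [0,0,0],"gripper": 0.1}
  ]
}}

```text
time_s: 8.85
position: [0.5979, 0.0987, 0.1638]
eef_rot: [3.139, 0.003, 2.603]
force: [-1.6, -1.4, 8.4]
finger_gap: 0.404
grasp_force: 42.1
```

```bash
cat > chk.py <<'E'
from h import *
import sys
f=sys.argv[1]
im=snap('scene',f)
cv2.imwrite('pics/z'+f,cv2.resize(im[145:245,175:275,::-1],(500,500),interpolation=cv2.INTER_CUBIC))
s=manip.observe();print(s['position'],s['eef_rot'],s['finger_gap'],s['force'],s['joint_pos'][-1])
A=np.array(s['position'][:2])
h=cv2.cvtColor(im,cv2.COLOR_RGB2HSV);m=cv2.inRange(h,(70,70,100),(90,255,255));m[:,:190]=0;m[:,265:]=0;m[:180]=0;m[250:]=0
M=cv2.moments(m,True);print(cv2.boundingRect(m),M['m00'])
p=ray('scene',[(M['m10']/M['m00'],M['m01']/M['m00'])],.096)[0][:2];d=p-A
print(p,np.linalg.norm(d),'angle',(np.degrees(np.arctan2(d[1],d[0]))-187.2+180)%360-180)
u=(np.array([.596,.099])-.060*np.array([.992,.125]));print('mark pix',(pix('scene',[[*u,.104]])-[175,145])*5)
r=cv2.inRange(h,(0,120,100),(6,255,255))|cv2.inRange(h,(174,120,100),(180,255,255))
for c in cv2.connectedComponentsWithStats(r[180:260,180:280])[3][1:]: q=c+[180,180];print('red',q,ray('scene',[q],.012)[0])
E
python3 chk.py s4.png
```

```text
[0.59787188 0.09863453 0.16380664] [3.13946776 0.00349279 2.60268696] 0.4028441078298253 [-0.72228749 -0.90523273  7.24372428] 0.5519060040438463
(231, 204, 22, 19) 318.0
[0.53468165 0.09298226] 0.0634425200847586 angle -2.088582077555202
mark pix [[334.17132846 325.77704244]]
red [202.62962963 217.11111111] [0.68205008 0.15291798 0.012     ]
red [254.26315789 240.15789474] [0.49417972 0.07649592 0.012     ]
```

View pics/zs4.png

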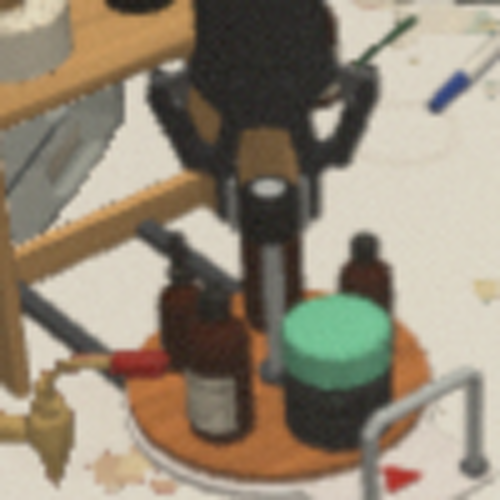

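The lid centre is at zoom (337,326), against a predicted mark at (334,326), so it is aligned within about 2 mm. The knob is firmly gripped. I'll add a slight outward bias so the tray stays on its stop, then settle.

>>> {"api": "play_rows", "payload": {
  "motion": [
    {"dp": [0.002,-0.0015,0],"rotation": [0,0,0],"gripper": 0.1},
    {"dp": [0,0,0],"rotation": [0,0,0],"gripper": 0.1},
    {"dp": [0,0,0],"rotation": [0,0,0],"gripper": 0.1},
    {"dp": [0,0,0],"rotation": [0,0,0],"gripper": 0.1},
    {"dp": [0,0,0],"rotation": [0,0,0],"gripper": 0.1}
  ]
}}

```text
time_s: 9.32
position: [0.5977, 0.0986, 0.1639]
eef_rot: [3.136, 0.006, 2.602]
force: [8.2, 1.1, 1.1]
finger_gap: 0.405
grasp_force: 41.7
```

```bash
python3 chk.py s5.png; python3 -c "
from h import *
o=manip.observe();print(o['force'],o['grasp_force'],o['qvel']);print(manip.job_done())"
```

```text
[0.59771118 0.09856493 0.16384569] [3.13641499 0.00614457 2.60213698] 0.3994506680514542 [7.98523692 1.16641833 0.80396634] 0.5519882938098195
(231, 204, 22, 19) 320.0
[0.53443669 0.09290143] 0.0635274436331397 angle -2.085260698862271
mark pix [[334.17132846 325.77704244]]
red [202.76363636 217.16363636] [0.68156329 0.15268714 0.012     ]
red [254.26315789 240.15789474] [0.49417972 0.07649592 0.012     ]
[7.98523692 1.16641833 0.80396634] 41.67210446437821 [-0.00124111 -0.00099071 -0.00046018  0.00103997  0.00210196  0.00044233
  0.00029491]
the job is handed in; nothing more can be done
None
```

I handed the job in with the tray pulled out to its stop, the mint-lidded jar within about 2 mm (about 2°) of the front mark by the camera, and the knob gripped at about 42 N; the hand-in returned no verdict.

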